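# Stopper the oil bottle and hold it up for the phone's camera

## Task

The refilled oil bottle is to have its product picture taken by the phone on the stand. First close it where it stands: take the wooden-topped stopper from its rest in the cruet board, set it fully home in the open neck of the white bottle with the paper label, and let go of it. Then lift that bottle out of its well, keeping it upright with the stopper in, and finish while holding it still in the air, upright and square on to the phone's rear camera: the label faces the lens 20 cm away, its centre straight ahead of the lens and level with it - and leave the phone, the board, the blue bottle and the shakers where they stand.

Things in the scene. Friction and masses are not known exactly. Their poses are not given: they have to be found in the camera images.
- stopper: Loose stopper, 48 mm tall, upright, in a board hole 14 mm deep with about 2 mm play. Origin at the centre of the tip, z up. Cork plug tapering from 16 mm diameter at the tip to 21 mm at 26 mm height; dark wooden collar 30 mm in diameter (26 to 30 mm), round knob 25 mm in diameter (30 to 48 mm): grip this. 30 g.
- oil_bottle: White stoneware bottle, terracotta foot, cream label with green bands on its own -x side (at first roughly toward the robot), no stopper. Origin under its centre, z up. Round: body 64 mm diameter to 74 mm height, shoulder to 102 mm, straight neck 33 mm diameter to the mouth at 142 mm: grip the neck. About 0.32 kg. In one of the board's two wells.
- bottle_mouth (a point): Centre of the white bottle's mouth, 142 mm above its underside. The bore is 23 mm in diameter, straight, 36 mm deep. With the stopper home its collar rests on the mouth: tip 26 mm below the mouth, knob top 22 mm above it.
- label_centre (a point): Centre of the white bottle's label, on its surface: 46 mm above the underside and 32.5 mm from the axis, on the bottle's -x side. Its axes are the bottle's.
- vinegar_bottle: Blue stoneware bottle of the same shape, already closed with a stopper like the loose one (164 mm tall in all); stands in the other well. Leave it.
- cruet_board: Loose wooden board, 100 x 280 x 24 mm, flat. Origin under its centre; the holes lie in a row along its own y: bottle wells (68 mm across, 14 mm deep) at y = +95 and -5 mm, stopper rest (26 mm across, 14 mm deep) at y = -105 mm. Hole floors are 10 mm above its underside. It lies on the sink's drainer, 5 mm above the worktop. Either bottle may be in either well.
- phone_stand: Loose desk stand holding a phone upright (74 mm wide, 9 mm thick), 184 mm tall in all, round aluminium foot 90 mm in diameter. Origin under the foot's centre; the rear camera looks along its own +x, level. It stands on the worktop, left of the drainer.
- lens (a point): The phone's main rear lens: seen facing the camera side, the uppermost lens, at the right of the black camera square in the phone's top right corner; 23 mm to the stand's own +y side, 167 mm above the foot's underside. Its x axis is the direction in which it looks, level; z is up.
- salt_shaker: Salt shaker with grey top, 44 mm in diameter, 90 mm tall; origin under its centre. Bystander.
- pepper_shaker: Pepper shaker with grey top, 44 mm in diameter, 90 mm tall; origin under its centre. Bystander.
Things that resemble listed ones, but are neither listed nor needed, are in the scene too. Leave any red look-alike of the oil_bottle alone.

How it is judged:
By the outcome, as a careful person would: the job done as asked, in the order asked, and still so for the second after the job is handed in, while the arm keeps its last pose, push and grip.
It also fails if it takes over 58 s, if anything falls off the work surface, if the arm or the gripper's body presses on something with over 40 N, if the wrist force passes 120 N, or if a joint passes its speed limit or range.

## Robot

A 6-joint arm with a two-finger parallel gripper is mounted at the origin on a cart in front of the work surface, level with it; the furniture and walls round the work are solid. World frame = base frame: x ahead of the robot, y to its left, z up, the work surface at z = 0. Lengths are in mm, angles in rad, forces in N, time in s.
With the tool pointing down it reaches from about 300 to 750 mm from the base axis. Payload 8.5 kg.
Tool frame: the origin (TCP) lies at the very end of the fingers, on their centre line; the grasp point (between the pads) lies 19 mm behind it; z points along the fingers, y is the line along which they close (so a half turn about z gives the same grasp; the last joint's range is limited). The gripper opens to 85 mm and grips with 20 to 120 N. Pads are 22 mm wide; open, the fingers measure 114 mm over their backs; the gripper's body (76 mm by 85 mm) begins 54 mm behind the grasp point. The pads swing forward as they close: fully open they stand 13 mm farther back than shut.
Start: joints at [0.888, 0.381, 1.297, -0, 1.464, -0.215], TCP at [247.997, 490.895, 208.522] pointing down, gripper open.
Joint ranges: [-3.11, 3.11], [-0.89, 2.33], [0.22, 2.48], [-1.42, 4.56], [0.17, 2.85], [-2.88, 2.88]. Speed limits (rad/s): [2.39, 2.39, 3.14, 3.14, 3.14, 3.14].

## Interface

Orientations are given as [roll, pitch, yaw] about the fixed x, y, z axes, in that order (R = Rz(yaw) Ry(pitch) Rx(roll)).
In Python, from bench import ctrl gives the robot as it stands.
- The arm moves only by the tool arm_command, never from a script. Its argument "moves" is a list of rows, each a list of 6 numbers: the shift along the tool's x, y, z scaled (see below), then the turn, a rotation vector about the tool's x, y, z scaled (see below). A call has 1 to 20 rows; each row is the pose to reach, as a shift and turn from the pose commanded when the call began, along the tool's axes at that moment, turning the shorter way round; what a row does not reach only later rows make up. The controller multiplies each number of a shift by 200 mm and each number of a turn by 180 degrees. A row lasts 1/8 s, in which the tool goes at most 62.5 mm and 10.7 degrees, less where a joint would pass 70% of its speed; a pose out of reach is approached as far as the arm can. A call with a number of a shift or a turn outside -1 to 1 is refused whole. A call with a gripper value outside its range is refused whole. "hand" is the closure, from -1 (fully open) to 1 (shut), set as the call begins (left out, the last holds). The fingers move at their own pace and stop on an object; "newtons" is the grip in N (left out, the last holds). Time passes only in rows, so rows that repeat a pose let the fingers close. It gives the time, the measured TCP pose, the force, the opening and the grip force at its end, in the units of the state.
- ctrl.read_state(): the state, without advancing time (a new reading comes with each control period).
- ctrl.read_camera(name): name is "scene" or "side" or "wrist"; returns a dict with "color" (420x560x3 uint8, red, green, blue), "vertical_fov" (degrees; the focal length in pixels is half the picture's height over the tangent of half this angle, whatever the lens; pixels are square), "cx", "cy" (the principal point, pixels), "k1" (the pictures are not rectified: a ray, as slopes to the right and down, at radius r is drawn at 1 + k1 r^2 times it, then the intrinsics apply), "cam_to_world" (4x4, takes a point from camera to world coordinates). Camera axes: x right, y down, z forward; pixel columns grow to the right and rows downward; lengths in mm; the calibration is good to about 2 mm. A picture is of the moment at which its call begins. There is no depth.
- ctrl.finish_job(): hands the job in; it is judged then, once.
The state is a dict: "clock": time; "joint_positions": joint angles; "joint_velocities": joint speeds; "joint_efforts": joint torques, N m; "position": TCP position; "tool_rot": TCP orientation; "wrist_force": force on the tool from outside, world axes, zero at the start; "wrist_torque": the same for the moment, N m; "width": finger opening in mm; "grip_force": force on a finger pad.
Only numpy, scipy, OpenCV 4.12 (cv2) and the standard library are available. Lean on these libraries where they do the work, as an engineer would, in place of code of your own. Each camera call takes 0.05 s, during which the arm holds its last target. There are 200 camera calls.

## Working session

There is one attempt and no reset: what is moved stays moved. The work goes in short steps, Python scripts to look and compute and a tool call to move; the robot and the scene stay as the last step left them, time stands still between calls to the robot, and variables do not carry over. Pictures are saved under pics/ and viewed, at most 10 in all, crops included, and the job is handed in when it is done.

Besides the shell and the picture viewer there is one more tool, called as name(argument=value, ...), one argument or row to a line, values as JSON. arm_command: Moves the arm, as the interface text tells. Shifts and turns lie within -1 to 1; 1 stands for 200 mm of shift or 180 degrees of turn. Its arguments: {"type":"object","properties":{"moves":{"type":"array","items":{"type":"array","items":{"type":"number"}}},"hand":{"type":"number"},"newtons":{"type":"number"}},"required":["moves"]}

```bash
mkdir -p pics
cat > h.py <<'E'
import numpy as np, cv2, json
from bench import ctrl
from scipy.spatial.transform import Rotation as R
def cam(n):
    c=ctrl.read_camera(n); c['cam_to_world']=np.array(c['cam_to_world']); return c
def save(c,p): cv2.imwrite('pics/'+p,cv2.cvtColor(np.array(c['color']),cv2.COLOR_RGB2BGR))
def ray(c,u,v):
    f=210/np.tan(np.radians(c['vertical_fov'])/2); k=c['k1']
    K=np.array([[f,0,c['cx']],[0,f,c['cy']],[0,0,1]])
    p=cv2.undistortPoints(np.array([[[u,v]]],float),K,np.array([k,0,0,0.]))[0,0]
    T=c['cam_to_world']; d=T[:3,:3]@[p[0],p[1],1]; return T[:3,3],d/np.linalg.norm(d)
def onz(c,u,v,z):
    o,d=ray(c,u,v); return o+d*(z-o[2])/d[2]
def tri(rs):
    A=0;b=0
    for o,d in rs:
        P=np.eye(3)-np.outer(d,d);A=A+P;b=b+P@o
    x=np.linalg.solve(A,b); return x,[np.linalg.norm((np.eye(3)-np.outer(d,d))@(x-o)) for o,d in rs]
def proj(c,X):
    T=c['cam_to_world'];p=T[:3,:3].T@(np.array(X)-T[:3,3]);s=p[:2]/p[2]
    f=210/np.tan(np.radians(c['vertical_fov'])/2); s=s*(1+c['k1']*(s@s)); return s*f+[c['cx'],c['cy']]
E
python3 - <<'E'
from h import *
np.set_printoptions(precision=3,suppress=True)
a=[]
for n in ['scene','side','wrist']:
    c=cam(n); print(n,c['vertical_fov'],c['cx'],c['cy'],c['k1'],c['cam_to_world'].tolist()); save(c,n+'0.png')
s=ctrl.read_state(); print(s)
E
```

```text
scene 52.961722124409235 282.1694793046238 213.13293714081294 0.045167995542913286 [[0.7063351652743595, -0.402805865726529, 0.582097989030322, 33.61476547858045], [-0.7078706933178414, -0.3983033689518254, 0.5833296733609091, -475.07920542666767], [-0.0031170239912544527, -0.8240763683166308, -0.5664701433822531, 639.4301786534888], [0.0, 0.0, 0.0, 1.0]]
side 52.84709986822463 279.2547908387072 211.78063899346333 0.036210083507128094 [[0.946576058027044, -0.12053661183788063, 0.29910648869027634, 243.37550533402597], [-0.3221986664883505, -0.3147220706065547, 0.8928258719292647, -972.1932831526622], [-0.013482792111095262, -0.9414993061493816, -0.33674511256605066, 526.0790711842345], [0.0, 0.0, 0.0, 1.0]]
wrist 62.76393029000512 285.5183025953536 203.33572191454877 -0.06496015518069333 [[0.4507304035704859, 0.8544746608281653, 0.2582927743855375, 181.81048889091957], [0.8926572673874713, -0.43071557980835834, -0.13284235879673825, 524.2272167385483], [-0.0022597073966800518, 0.2904430121606318, -0.9568896228978241, 372.928656571793], [0.0, 0.0, 0.0, 1.0]]
{'clock': 0.15, 'joint_positions': array([ 0.888,  0.381,  1.298,  0.   ,  1.464, -0.215]), 'joint_velocities': array([ 0.002, -0.002, -0.003,  0.   ,  0.001, -0.001]), 'joint_efforts': array([  0.003, -44.863, -23.135,  -0.   ,   0.004,   0.   ]), 'position': array([247.868, 490.718, 208.06 ]), 'tool_rot': array([-3.141, -0.   ,  2.674]), 'wrist_force': array([-0.064,  0.255, -0.411]), 'wrist_torque': array([ 0.015, -0.029,  0.009]), 'grip_force': 0.0, 'width': 85.8229507982865}
```

View pics/scene0.png

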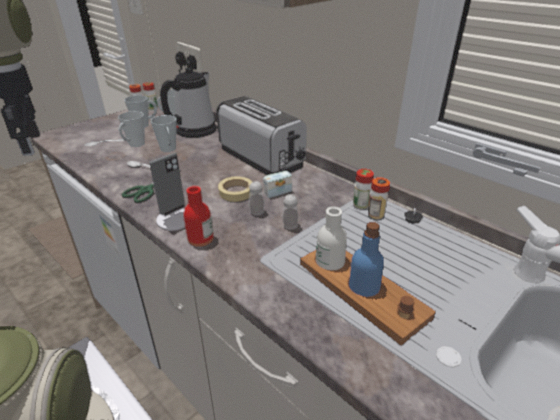

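View pics/side0.png

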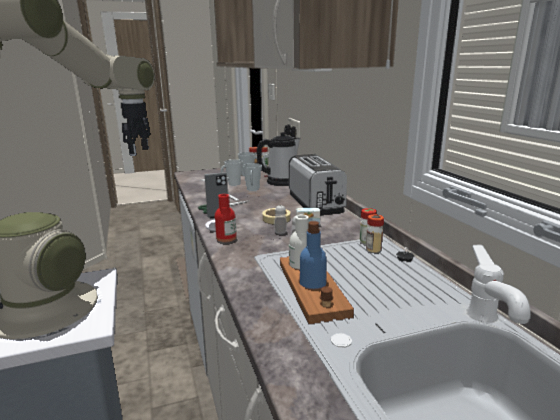

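The scene view shows the white bottle with its open mouth at (334,213), the blue closed one at (372,260), the red look-alike at (199,218), the loose stopper at (407,305) and the phone at (168,185). The side view shows white (301,240), blue (313,260), the stopper (326,297) and the red one (226,220). I'll confirm these in one enlarged composite.

Run:
```python
import cv2,numpy as np
a=cv2.imread('pics/scene0.png');b=cv2.imread('pics/side0.png')
z=lambda i,x,y,w,h:cv2.resize(i[y:y+h,x:x+w],(400,300),interpolation=cv2.INTER_CUBIC)
cv2.imwrite('pics/comp.png',np.vstack([np.hstack([z(a,300,200,160,120),z(a,140,145,100,75)]),np.hstack([z(b,260,205,160,120),z(b,190,160,100,75)])]))
```

```text
(no output)
```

View pics/comp.png

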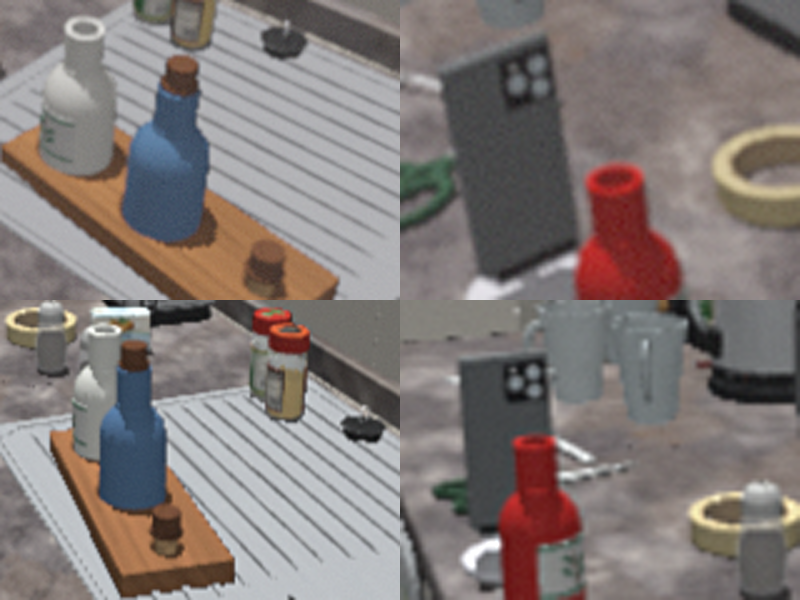

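The crop confirms the white bottle with the green-banded label and open mouth (scene 334,212; side 301,217), the loose stopper knob (scene 406,305; side 327,293), and the lens at the upper right of the camera square (scene 175,161; side 223,177).

Run:
```python
from h import *
np.set_printoptions(precision=1,suppress=True)
a=cam('scene');b=cam('side')
for n,p,q in [('mouth',(334.4,211.6),(301.2,217.4)),('knob',(406,304.8),(326.8,292.6)),('bluetop',(372.6,228),(313.4,226)),
 ('lens',(175.2,160.8),(223,177)),('pTL',(150.5,163.7),(205,175)),('pTR',(176.7,154.2),(227,173)),('redtop',(193.5,190),(223.7,196))]:
    print(n,*tri([ray(a,*p),ray(b,*q)]))
for n,u,v in [('boardR',434,309),('boardfrontR',420,323),('boardL',300,260)]: print(n,onz(a,u,v,29))
for n,u,v in [('footC',170,220)]: print(n,onz(a,u,v,3))
```

```text
mouth [610.8 -47.5 154.7] [np.float64(0.26669571142465615), np.float64(0.26669571142473225)]
knob [ 590.9 -244.6   50.9] [np.float64(2.687465373502815), np.float64(2.687465373502911)]
bluetop [ 602.1 -144.9  168.7] [np.float64(0.41971063109507944), np.float64(0.41971063109494966)]
lens [493.4 346.2 171.6] [np.float64(1.751434245968695), np.float64(1.7514342459686731)]
pTL [437.7 360.6 179.7] [np.float64(2.2549672584075524), np.float64(2.2549672584076372)]
pTR [509.8 362.2 178.6] [np.float64(2.780183423533447), np.float64(2.7801834235334346)]
redtop [474.6 253.  137.3] [np.float64(1.0485216102273887), np.float64(1.0485216102273027)]
boardR [ 636.  -280.2   29. ]
boardfrontR [ 586.6 -279.1   29. ]
boardL [559.7  -2.9  29. ]
footC [460.3 365.3   3. ]
```

```bash
cat >> h.py <<'E'
def go(P,yaw,s=None):
    s=s or ctrl.read_state(); A=R.from_euler('xyz',s['tool_rot']); B=R.from_euler('xyz',[np.pi,0,np.radians(yaw)])
    d=A.inv().apply(np.array(P)-s['position'])/200; w=(A.inv()*B).as_rotvec()/np.pi
    print('t',round(s['clock'],2),'row',np.round(d,4),np.round(w,4),'rows>=',round(max(np.linalg.norm(d)*200/62.5,np.linalg.norm(w)*180/10.7),1))
E
python3 - <<'E'
from h import *
go([350,380,300],53)
E
```

```text
t 0.25 row [-0.7053 -0.2645 -0.4586] [-2.000e-04  1.000e-04  5.567e-01] rows>= 9.4
```

arm_command(
  moves=[
    [0,0,-0.46,0,0,0],
    [0,0,-0.46,0,0,0.1],
    [-0.7,-0.26,-0.46,0,0,0.556],
    [-0.7,-0.26,-0.46,0,0,0.556],
    [-0.7,-0.26,-0.46,0,0,0.556],
    [-0.7,-0.26,-0.46,0,0,0.556],
    [-0.7,-0.26,-0.46,0,0,0.556],
    [-0.7,-0.26,-0.46,0,0,0.556],
    [-0.7,-0.26,-0.46,0,0,0.556],
    [-0.7,-0.26,-0.46,0,0,0.556],
    [-0.7,-0.26,-0.46,0,0,0.556],
    [-0.7,-0.26,-0.46,0,0,0.556],
  ],
)

```text
clock: 1.75
position: [349.4, 381.3, 300.4]
tool_rot: [-3.142, 0.0, 0.928]
wrist_force: [-0.1, -0.3, 0.1]
width: 85.2
grip_force: 0.0
```

Run:
```python
from h import *
print(ctrl.read_state()['position'],ctrl.read_state()['tool_rot'])
go([545,260,235],-45)
```

```text
[349.44358282 381.32083586 300.42720758] [-3.14152752e+00  2.52890524e-04  9.27749514e-01]
t 1.75 row [0.1009 1.1463 0.327 ] [1.000e-04 1.000e-04 5.453e-01] rows>= 9.2
```

arm_command(
  moves=[
    [0.09,0.98,0.1,0,0,0.545],
    [0.09,0.98,0.1,0,0,0.545],
    [0.09,0.98,0.1,0,0,0.545],
    [0.09,0.98,0.1,0,0,0.545],
    [0.09,0.98,0.1,0,0,0.545],
    [0.09,0.98,0.33,0,0,0.545],
    [0.09,0.98,0.33,0,0,0.545],
    [0.09,0.98,0.33,0,0,0.545],
    [0.09,0.98,0.33,0,0,0.545],
    [0.09,0.98,0.33,0,0,0.545],
    [0.09,0.98,0.33,0,0,0.545],
    [0.09,0.98,0.33,0,0,0.545],
  ],
)

```text
clock: 3.25
position: [517.1, 278.1, 234.5]
tool_rot: [3.142, 0.0, -0.783]
wrist_force: [0.2, 0.1, -0.3]
width: 85.2
grip_force: 0.0
```

Run:
```python
from h import *
s=ctrl.read_state();print(s['position'],s['tool_rot'],s['joint_positions'])
c=cam('wrist');print(proj(c,[493,346,168]));save(c,'w1.png')
np.save('w1.npy',c,allow_pickle=True)
```

```text
[517.08734317 278.10772221 234.50456631] [ 3.14156726e+00  2.90124940e-05 -7.82743332e-01] [2.91962978e-01 4.31280108e-01 1.14012608e+00 1.34256627e-05
 1.57022261e+00 2.64550263e+00]
[244.42145103 289.46823705]
```

View pics/w1.png

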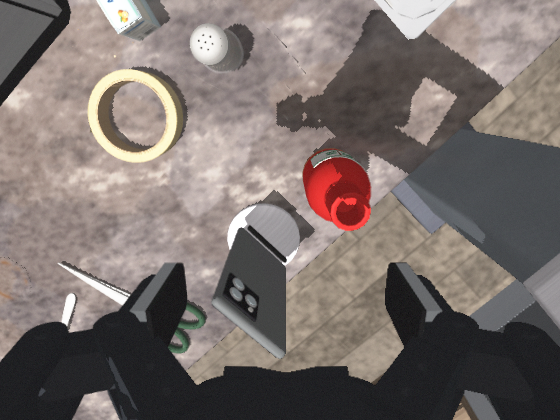

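The wrist view shows the phone's rear with lenses around (237–250, 285–300), its top rear edge from about (213,298) to (283,355), and its foot at (262,235). I'll take a second view from a shifted place.

arm_command(
  moves=[
    [0.15,-0.2,-0.1,0,0,0],
    [0.15,-0.2,-0.1,0,0,0],
    [0.15,-0.2,-0.1,0,0,0],
    [0.15,-0.2,-0.1,0,0,0],
  ],
)

```text
clock: 3.8
position: [565.8, 285.2, 254.4]
tool_rot: [3.141, 0.0, -0.784]
wrist_force: [0.4, 0.4, 0.4]
width: 85.6
grip_force: 0.0
```

Run:
```python
from h import *
c=cam('wrist');np.save('w2.npy',c,allow_pickle=True)
a=np.load('w1.npy',allow_pickle=True).item()
p=proj(c,[490,346,168]);print(p)
def z(c,x,y):
    return cv2.resize(c['color'][y:y+120,x:x+80][:,:,::-1],(400,600),interpolation=cv2.INTER_CUBIC)
x,y=int(p[0])-35,int(p[1])-60;print(x,y)
cv2.imwrite('pics/ph.png',np.hstack([z(a,208,240),z(c,x,y)]))
```

```text
[297.50651052 309.73781556]
262 249
```

View pics/ph.png

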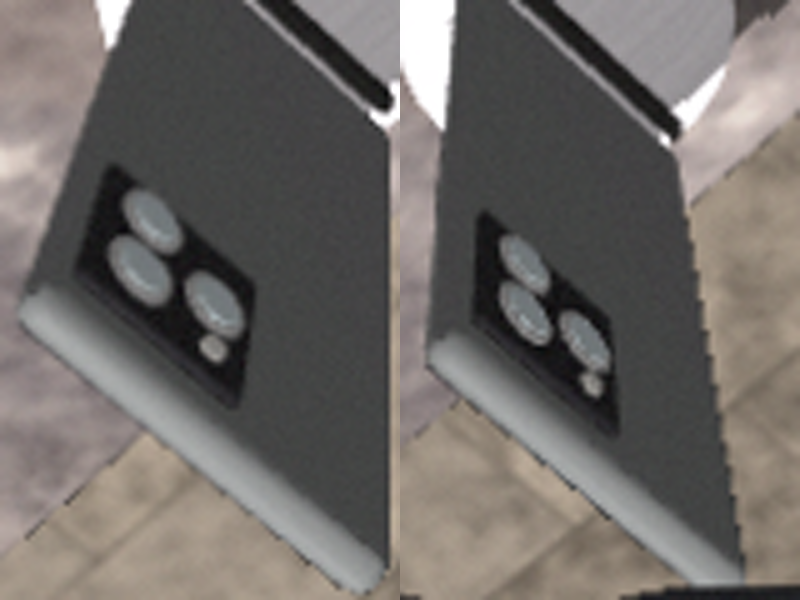

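Run:
```python
from h import *
np.set_printoptions(precision=1,suppress=True)
c=np.load('w2.npy',allow_pickle=True).item()
a=np.load('w1.npy',allow_pickle=True).item()
X={}
for n,p,q in [('lens',(141,268),(126,312)),('lens2',(154,220),(124,263)),('lens3',(214,303),(186,342)),('A',(115,165),(83,211)),('B',(257,285),(211,315)),('C',(237,408),(217,437)),('D',(78,270),(73,318)),
 ('edgeL',(40,288),(33,338)),('edgeR',(388,565),(343,578)),('footbar R',(390,105),(278,135))]:
    f=lambda p,o:((p[0]+.5)/5-.5+o[0],(p[1]+.5)/5-.5+o[1])
    X[n],r=tri([ray(a,*f(p,(208,240))),ray(c,*f(q,(262,249)))]);print(n,X[n],r[0])
for i,j in ['BA','CD',('edgeR','edgeL'),('lens3','lens2')]:
    d=X[j]-X[i];print(i,j,np.degrees(np.arctan2(d[1],d[0])),np.linalg.norm(d))
# plane fit
n=np.array([X[k] for k in ['A','B','C','D','lens','lens2','lens3','edgeL','edgeR']]);m=n.mean(0);print(np.linalg.svd(n-m)[2][2])
# foot circle
hsv=cv2.cvtColor(c['color'],cv2.COLOR_RGB2HSV)
go([588,-243,200],-45)
```

```text
lens [495.1 353.7 167. ] 0.052030166307923356
lens2 [494.1 355.1 149.5] 0.0060977239552834905
lens3 [481.2 352.7 162.6] 0.1332864794178459
A [503.1 356.8 140.3] 0.01217098657155441
B [471.4 354.8 143.1] 0.3324190227556697
C [471.8 355.4 177.5] 0.08201614445626466
D [503.  358.3 171.9] 0.23424519013976686
edgeL [504.1 366.8 169.4] 0.6525315719001821
edgeR [433.6 361.1 175.9] 0.21531959652059043
footbar R [442.8 351.6  40. ] 0.5262801966251648
B A 3.5805962227382344 31.820102901956325
C D 5.190040955505164 31.88312589446429
edgeR edgeL 4.5633021647088245 70.97947248015554
lens3 lens2 10.595289485754526 18.511783199013255
[-0.   1.  -0.1]
t 3.85 row [1.9 1.8 0.3] [0. 0. 0.] rows>= 8.5
```

Run:
```python
from h import *
np.set_printoptions(precision=1,suppress=True)
for fn,o,prs in [('w1.npy',(208,240),[((45,290),(388,565),181),((78,270),(237,408),173.5),((115,165),(257,285),141.7)]),('w2.npy',(262,249),[((35,338),(343,578),181),((73,318),(217,437),173.5),((83,211),(211,315),141.7)])]:
    c=np.load(fn,allow_pickle=True).item()
    for p,q,z in prs:
        f=lambda p:onz(c,(p[0]+.5)/5-.5+o[0],(p[1]+.5)/5-.5+o[1],z)
        d=f(p)-f(q);print(np.degrees(np.arctan2(d[1],d[0])),np.linalg.norm(d),f(p),f(q))
```

```text
0.6961374228350262 70.09024945187998 [507.  358.7 181. ] [436.9 357.9 181. ]
-1.2593489095132158 33.65738554107314 [503.6 357.1 173.5] [470.  357.9 173.5]
0.4635514923346397 32.69346258357464 [503.4 356.1 141.7] [470.7 355.9 141.7]
1.8413210082380524 71.54762802921587 [508.8 361.  181. ] [437.3 358.7 181. ]
0.6010448655783085 34.22308200005736 [503.6 357.7 173.5] [469.4 357.4 173.5]
1.9150760702325371 32.750794639003296 [503.6 356.2 141.7] [470.9 355.1 141.7]
```

arm_command(
  moves=[
    [1,1,-0.1,0,0,0],
    [1,1,-0.1,0,0,0],
    [1,1,-0.1,0,0,0],
    [1,1,-0.1,0,0,0],
    [1,1,-0.1,0,0,0],
    [1,1,-0.1,0,0,0],
  ],
)

```text
clock: 4.6
position: [566.3, 0.4, 274.7]
tool_rot: [3.142, -0.0, -0.788]
wrist_force: [-0.5, 0.2, 0.3]
width: 85.5
grip_force: 0.0
```

arm_command(
  moves=[
    [0.9,0.8,0.2,0,0,0],
    [0.9,0.8,0.2,0,0,0],
    [0.9,0.8,0.2,0,0,0],
    [0.9,0.8,0.2,0,0,0],
    [0.9,0.8,0.2,0,0,0],
    [0.9,0.8,0.2,0,0,0],
  ],
)

```text
clock: 5.35
position: [581.1, -236.6, 234.7]
tool_rot: [-3.141, 0.0, -0.784]
wrist_force: [0.6, -0.2, 0.0]
width: 85.6
grip_force: 0.0
```

Run:
```python
from h import *
s=ctrl.read_state();print(s['position'],s['tool_rot'],s['clock'])
c=cam('wrist');print(proj(c,[591,-245,63]),proj(c,[611,-47.5,157]));save(c,'w3.png')
np.save('w3.npy',c,allow_pickle=True)
```

```text
[ 581.09358993 -236.60714325  234.6734255 ] [-3.14115783e+00  2.67396260e-04 -7.83919383e-01] 5.35
[284.12920707 163.55276343] [104.07048637 329.42772039]
```

View pics/w3.png

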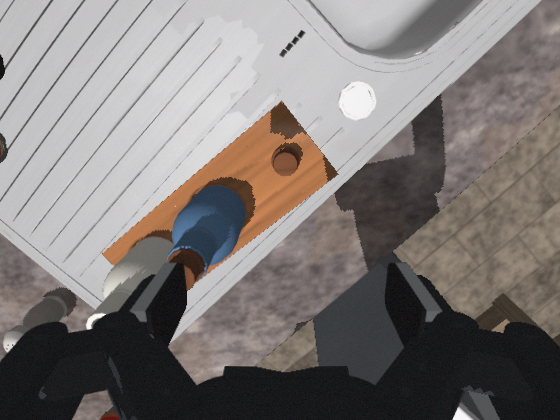

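The view shows the stopper knob at about (286,160), right where predicted, and the white mouth near (105,325), partly hidden.

```bash
cat >> h.py <<'E'
def knob(c,P,z,w=22):
    u,v=proj(c,P); x,y=int(u),int(v); s=c['color'][y-w:y+w,x-w:x+w]
    h=cv2.cvtColor(s,cv2.COLOR_RGB2HSV).astype(int)
    m=((h[:,:,1]>90)&(h[:,:,2]<125)&(h[:,:,2]>60)&((h[:,:,0]<15)|(h[:,:,0]>170))).astype(np.uint8)
    m=cv2.morphologyEx(m,cv2.MORPH_OPEN,np.ones((3,3)))
    n,l,st,ce=cv2.connectedComponentsWithStats(m)
    k=1+np.argmax(st[1:,4]); p=ce[k]+[x-w,y-w]; print('blob',p,st[k],'->',onz(c,*p,z)); return p
E
python3 - <<'E'
from h import *
np.set_printoptions(precision=1,suppress=True)
c=np.load('w3.npy',allow_pickle=True).item()
p=knob(c,[591,-245,60],58)
a=cam('scene');q=knob(a,[591,-245,54],54,12)
b=cam('side');r=knob(b,[591,-245,54],54,12)
print(tri([ray(c,*p),ray(a,*q),ray(b,*r)]))
go([590,-245,110],-45)
E
```

```text
blob [287.7 149.2] [ 10   2  31  19 190] -> [ 598.  -257.1   58. ]
blob [401.9 310.7] [ 3 18 10  6 41] -> [ 566.4 -249.3   54. ]
blob [327.5 294.5] [12 12  4  6 20] -> [ 590.  -253.9   54. ]
(array([ 591.2, -247.4,   41.2]), [np.float64(9.44602936584728), np.float64(11.069227859564906), np.float64(7.9728301015217795)])
t 5.5 row [ 0.1 -0.   0.6] [-0. -0.  0.] rows>= 2.0
```

arm_command(
  moves=[
    [0.06,-0.01,0.6,0,0,0],
    [0.06,-0.01,0.6,0,0,0],
    [0.06,-0.01,0.6,0,0,0],
    [0.06,-0.01,0.6,0,0,0],
  ],
)

```text
clock: 6.0
position: [591.9, -245.1, 117.4]
tool_rot: [-3.141, -0.004, -0.784]
wrist_force: [0.3, -0.4, 0.9]
width: 85.1
grip_force: 0.0
```

Run:
```python
from h import *
s=ctrl.read_state();print(s['position'])
c=cam('wrist');np.save('w4.npy',c,allow_pickle=True);print(proj(c,[591,-245,63]))
d=np.load('w3.npy',allow_pickle=True).item()
u,v=map(int,proj(c,[591,-245,63]));print(u-70,v-60)
A=cv2.resize(d['color'][130:190,255:315],(400,400),interpolation=cv2.INTER_CUBIC)
y=max(v-60,0)
B=cv2.resize(c['color'][y:y+120,u-60:u+60],(400,400),interpolation=cv2.INTER_CUBIC);print('B',u-60,y)
cv2.imwrite('pics/kn.png',np.hstack([A,B])[:,:,::-1])
```

```text
[ 591.91791643 -245.08468177  117.40358656]
[286.08628521 215.40284725]
216 155
B 226 155
```

View pics/kn.png

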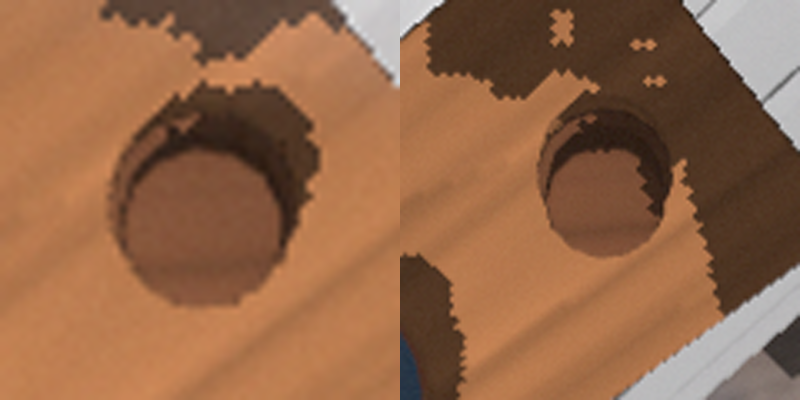

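Run:
```python
from h import *
np.set_printoptions(precision=1,suppress=True)
d=np.load('w3.npy',allow_pickle=True).item();c=np.load('w4.npy',allow_pickle=True).item()
print(tri([ray(d,285.3,163.4),ray(c,286.4,215.4)]),onz(c,286.4,215.4,63))
go([590.8,-245,46],-45)
```

```text
(array([ 590.7, -245.7,   63.8]), [np.float64(0.47407504897557035), np.float64(0.4740750489756361)]) [ 590.9 -245.2   63. ]
t 6.05 row [-0.   0.   0.4] [-0. -0.  0.] rows>= 1.1
```

arm_command(
  moves=[
    [0,0.002,0.2,0,0,0],
    [0,0.002,0.3,0,0,0],
    [0,0.002,0.356,0,0,0],
    [0,0.002,0.356,0,0,0],
    [0,0.002,0.356,0,0,0],
  ],
)

```text
clock: 6.68
position: [591.2, -245.8, 44.9]
tool_rot: [-3.141, -0.003, -0.785]
wrist_force: [-0.1, 1.1, -0.0]
width: 85.6
grip_force: 0.0
```

arm_command(
  moves=[
    [0,0,0,0,0,0],
    [0,0,0,0,0,0],
    [0,0,0,0,0,0],
    [0,0,0,0,0,0],
    [0,0,0,0,0,0],
    [0,0,0,0,0,0],
    [0,0,0,0,0,0],
    [0,0,0,0,0,0],
    [0,0,0,0,0,0],
    [0,0,0,0,0,0],
  ],
  hand=1,
  newtons=30,
)

```text
clock: 7.92
position: [590.5, -245.4, 43.3]
tool_rot: [3.142, -0.0, -0.785]
wrist_force: [-0.5, -0.2, -0.4]
width: 0.2
grip_force: 0.0
```

Run:
```python
from h import *
c=cam('wrist');a=cam('scene');b=cam('side')
z=lambda i,x,y,w,h:cv2.resize(i['color'][y:y+h,x:x+w],(400,300),interpolation=cv2.INTER_CUBIC)
cv2.imwrite('pics/miss.png',np.vstack([cv2.resize(c['color'],(800,600))[150:450,:],np.hstack([z(a,360,250,100,75),z(b,280,245,100,75)])])[:,:,::-1])
```

```text
(no output)
```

View pics/miss.png

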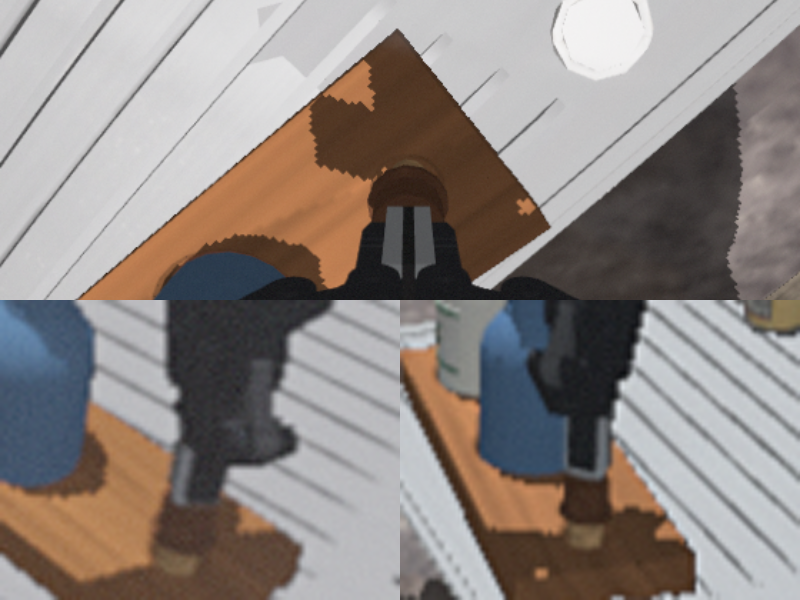

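Run:
```python
from h import *
np.set_printoptions(precision=1,suppress=True)
a=cam('scene');b=cam('side');s=ctrl.read_state()
print(tri([ray(a,409.2,300.5),ray(b,326.6,288.5)]))
for z in (43,63):print(proj(a,[590.5,-245.4,z]),proj(b,[590.5,-245.4,z]))
print(s['position'],s['joint_positions'],s['wrist_force'])
```

```text
(array([ 588.9, -249.3,   65.1]), [np.float64(1.2020369950911458), np.float64(1.2020369950912364)])
[406.1 306.7] [325.9 297. ]
[407.8 299.2] [326.1 288.8]
[ 590.5 -245.4   43.3] [-0.6  0.7  1.3 -0.   1.2  1.8] [0.8 0.6 0.4]
```

Run:
```python
from h import *
np.set_printoptions(precision=2,suppress=True)
c=cam('wrist');s=ctrl.read_state()
T=c['cam_to_world'];print(T[:3,3],s['position'])
for dz in (0,10,22):print(dz,proj(c,s['position']+[0,0,dz]))
print(tri([ray(c,285.2,249.5),ray(cam('side'),326.6,288.5)]))
g=cv2.cvtColor(c['color'],cv2.COLOR_RGB2GRAY);print(g[232:300:2,278]);print(g[232:300:2,292])
```

```text
[ 643.07 -297.94  208.26] [ 590.51 -245.4    43.32]
0 [285.14 247.58]
10 [285.14 255.94]
22 [285.14 267.29]
(array([ 593.31, -248.56,   62.96]), [np.float64(3.3501392819769933), np.float64(3.3501392819771394)])
[ 37  41  34  35  33  42  43  44  45  85  85  87  86  85  85  84  87  84
  88  88  83  87  88  86  87  85  85  86  86  99 101  81  27  23]
[ 36  36  37  36  34  36  43  41  45  83  85  85  86  87  87  86  86  88
  85  82  88  85  85  87  86  85  86  86  88  96 102 102  70  34]
```

The shut fingertips appear at z≈64 in side and scene, right above the untouched knob, so the reach of the tips is about 20 mm shorter than the reported TCP suggests. I'll rise, open, go lower and re-grip.

arm_command(
  moves=[
    [0,0,-0.1,0,0,0],
    [0,0,-0.1,0,0,0],
    [0,0,-0.1,0,0,0],
    [0,0,-0.1,0,0,0],
    [0,0,-0.1,0,0,0],
    [0,0,-0.1,0,0,0],
    [0,0,-0.1,0,0,0],
    [0,0,-0.1,0,0,0],
    [0,0,0.0,0,0,0],
    [0,0,0.065,0,0,0],
    [0,0,0.065,0,0,0],
    [0,0,0.065,0,0,0],
    [0,0,0.065,0,0,0],
  ],
  hand=-1,
)

```text
clock: 9.9
position: [590.8, -245.6, 31.0]
tool_rot: [-3.141, -0.001, -0.785]
wrist_force: [0.2, -1.8, 0.0]
width: 85.4
grip_force: 0.0
```

Run:
```python
from h import *
s=ctrl.read_state();print(s['position'],s['width'],s['wrist_force'])
c=cam('wrist');a=cam('scene');b=cam('side')
z=lambda i,x,y,w,h:cv2.resize(i['color'][y:y+h,x:x+w],(400,300),interpolation=cv2.INTER_CUBIC)
cv2.imwrite('pics/open.png',np.vstack([cv2.resize(c['color'],(800,600))[200:500,:],np.hstack([z(a,360,250,100,75),z(b,280,245,100,75)])])[:,:,::-1])
```

```text
[ 590.81524979 -245.6099509    31.0112218 ] 85.42106327746825 [ 0.15317054 -1.80930178  0.04567191]
```

View pics/open.png

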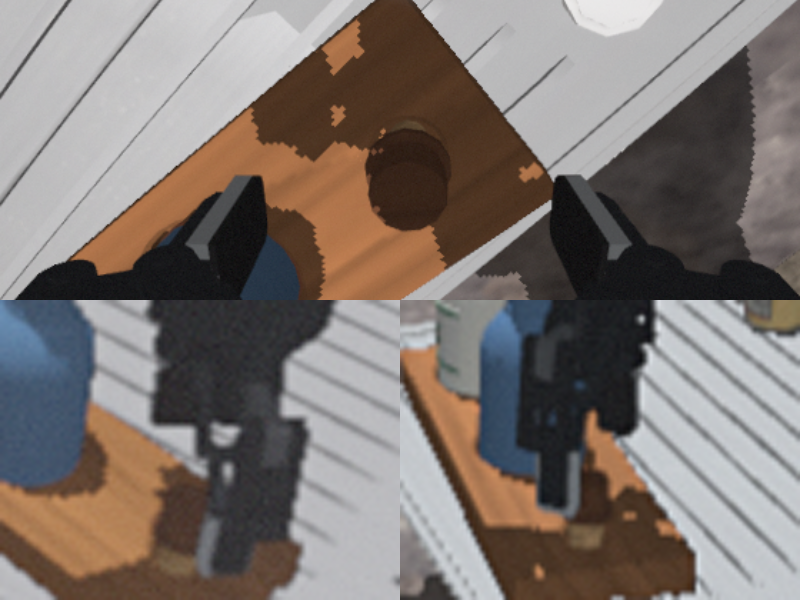

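arm_command(
  moves=[
    [0,0,0,0,0,0],
    [0,0,0,0,0,0],
    [0,0,0,0,0,0],
    [0,0,0,0,0,0],
    [0,0,0,0,0,0],
    [0,0,0,0,0,0],
    [0,0,0,0,0,0],
    [0,0,0,0,0,0],
  ],
  hand=1,
  newtons=30,
)

```text
clock: 11.05
position: [590.6, -245.5, 30.5]
tool_rot: [-3.142, -0.0, -0.785]
wrist_force: [1.0, 0.2, 3.3]
width: 22.5
grip_force: 29.6
```

Run:
```python
from h import *
s=ctrl.read_state();print(s['position'],s['width'],s['wrist_force'])
c=cam('wrist');a=cam('scene');b=cam('side')
z=lambda i,x,y,w,h:cv2.resize(i['color'][y:y+h,x:x+w],(400,300),interpolation=cv2.INTER_CUBIC)
im=np.vstack([cv2.resize(c['color'],(800,600))[200:500,:],np.hstack([z(a,380,265,60,45),z(b,300,260,60,45)])])[:,:,::-1]
cv2.imwrite('pics/grip.png',np.clip(im.astype(float)*1.8,0,255).astype(np.uint8))
```

```text
[ 590.58126761 -245.4707042    30.49331311] 22.516239641906473 [1.03636946 0.24569384 3.34682254]
```

View pics/grip.png

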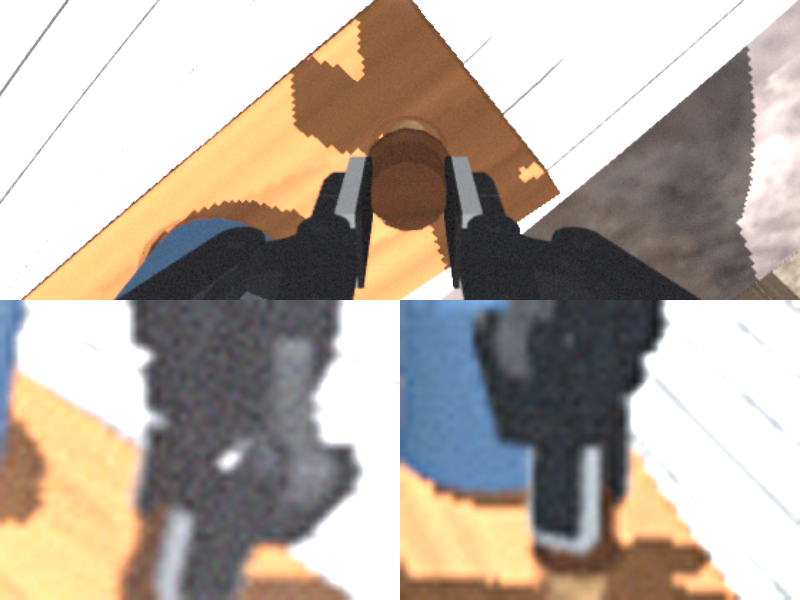

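The grip looks good: the knob is centred between the pads and the tips sit just above the collar (side crop 558,550), with width 22.5 mm and 30 N. I've used all 10 views, so from here I work numerically. Lift next.

arm_command(
  moves=[
    [0,0,-0.1,0,0,0],
    [0,0,-0.2,0,0,0],
    [0,0,-0.4,0,0,0],
    [0,0,-0.65,0,0,0],
    [0,0,-0.85,0,0,0],
    [0,0,-1,0,0,0],
    [0,0,-1,0,0,0],
  ],
)

```text
clock: 12.08
position: [591.0, -245.7, 232.2]
tool_rot: [-3.141, -0.004, -0.785]
wrist_force: [0.1, -0.4, -0.5]
width: 22.9
grip_force: 29.5
```

Run:
```python
from h import *
s=ctrl.read_state();print(s['position'],s['width'],s['wrist_force'],s['grip_force'])
go([606,-125,232],90)
```

```text
[ 591.03147293 -245.70798888  232.17017948] 22.907805613592075 [ 0.0643553  -0.42216025 -0.46422301] 29.48186282068491
t 12.07 row [-3.737e-01 -4.798e-01 -2.000e-04] [ 0.0013 -0.0009 -0.7499] rows>= 12.6
```

arm_command(
  moves=[
    [-0.37,-0.48,0,0,0,-0.75],
    [-0.37,-0.48,0,0,0,-0.75],
    [-0.37,-0.48,0,0,0,-0.75],
    [-0.37,-0.48,0,0,0,-0.75],
    [-0.37,-0.48,0,0,0,-0.75],
    [-0.37,-0.48,0,0,0,-0.75],
    [-0.37,-0.48,0,0,0,-0.75],
    [-0.37,-0.48,0,0,0,-0.75],
    [-0.37,-0.48,0,0,0,-0.75],
    [-0.37,-0.48,0,0,0,-0.75],
    [-0.37,-0.48,0,0,0,-0.75],
    [-0.37,-0.48,0,0,0,-0.75],
    [-0.37,-0.48,0,0,0,-0.75],
    [-0.37,-0.48,0,0,0,-0.75],
    [-0.37,-0.48,0,0,0,-0.75],
  ],
)

```text
clock: 13.95
position: [605.8, -125.1, 229.4]
tool_rot: [-3.14, -0.001, 1.569]
wrist_force: [-0.0, -0.3, -0.3]
width: 22.8
grip_force: 29.5
```

Run:
```python
from h import *
s=ctrl.read_state();print(s['position'],s['tool_rot'],s['width'],s['wrist_force'])
c=cam('wrist');np.save('w5.npy',c,allow_pickle=True)
u,v=proj(c,[611,-47.5,157]);print(u,v,proj(c,[611,-47.5,15]))
g=cv2.cvtColor(c['color'],cv2.COLOR_RGB2GRAY);x,y=int(u),int(v)
print('\n'.join(' '.join('%3d'%k for k in r) for r in g[max(y-45,0):y+45:3,x-45:x+45:3]))
```

```text
[ 605.78388096 -125.09572441  229.38772557] [-3.14012382e+00 -6.24962785e-04  1.56897419e+00] 22.809352222290535 [-0.02606607 -0.29073907 -0.25175022]
293.49004916035767 93.57024608346586 [290.79401216  95.67080513]
135 141 151 154 158 151 153 158 165 167 161 159 159 159 159 164 124 131 228 227 227 228 225 227 200 226 226 224 226 223
134 144 151 154 157 148 155 161 168 168 163 160 160 157 163 164 162 159 157 152 150 157 153 145 151 124 226 224 223 223
136 145 153 153 156 150 156 201 167 168 164 159 168 163 170 173 175 161 157 156 155 160 156 148 156 156 156 157 161 160
135 149 155 157 160 152 155 164 169 186 234 203 219 220 219 222 223 219 217 198 162 163 157 151 160 159 159 158 162 163
138 151 156 158 159 153 157 167 167 204 217 222 226 228 228 230 230 228 224 222 217 191 158 153 155 162 162 161 166 163
147 157 158 163 162 158 162 199 213 221 224 228 232 233 235 235 235 233 232 229 225 219 211 165 160 162 161 163 168 163
150 159 160 162 163 161 199 209 217 225 231 234 235 236 215 224 219 225 235 233 229 224 219 210 161 162 163 163 166 165
152 158 160 162 164 175 209 217 224 229 233 
[... 2015 characters left out ...]
  75  81 140 149 115 112 114 113 112 114 113 111 113 112 114 164 154 141 118 134 141 144 144 144 145
147 137 147 145 157  92  77  89 129 135 113 113 111 114 111 112 113 112 112 108 147 137 100  63 136 139 145 141 145 145
144 140 145 145 159 149  83  84  83 103 130 110 112 112 113 112 114 111 110 130 125  83  66 125 137 142 142 140 145 139
143 137 145 147 158 150 157  85  86  85  84 100 112 112 111 115 111 114 111  80  76  79  74 137 138 144 145 143 145 167
143 136 144 146 157 150 159  88  80  81  83  88  88  89  87  86  86  88  89  87  84  88 135 140 140 147 145 144 147 145
140 135 142 146 156 150 158 159  80  77  81  85  86  85  87  85  86  89  89  85  86 138 136 141 144 150 147 151 149 217
```

```bash
cat >> h.py <<'E'
def mouth(c,P,z=157,w=40):
    u,v=proj(c,P);x,y=int(u),int(v);y0=max(y-w,0)
    m=(cv2.cvtColor(c['color'],cv2.COLOR_RGB2GRAY)[y0:y+w,x-w:x+w]>239).astype(np.uint8)
    n,l,st,ce=cv2.connectedComponentsWithStats(m);k=1+np.argmax(st[1:,4])
    pts=cv2.findContours((l==k).astype(np.uint8),cv2.RETR_EXTERNAL,cv2.CHAIN_APPROX_NONE)[0][0]
    e=cv2.fitEllipse(cv2.convexHull(pts));p=np.array(e[0])+[x-w,y0];print('ell',p,e[1],onz(c,*p,z));return p
E
python3 - <<'E'
from h import *
np.set_printoptions(precision=1,suppress=True)
c=np.load('w5.npy',allow_pickle=True).item()
p=mouth(c,[611,-47.5,157])
f=210/np.tan(np.radians(c['vertical_fov'])/2);print(f)
print(tri([ray(c,*p),ray(cam('scene'),334,211.2),ray(cam('side'),300.8,217)]))
go([611,-47.5,229],90)
E
```

```text
ell [294.1  90.8] (46.981910705566406, 48.726768493652344) [611.4 -45.7 157. ]
344.2788641109797
(array([611.1, -45.8, 155. ]), [np.float64(0.38189179608365265), np.float64(0.5193963804501589), np.float64(0.5661229930173409)])
t 14.1 row [0.4 0.  0. ] [-0. -0. -0.] rows>= 1.2
```

arm_command(
  moves=[
    [0.2,0.0275,0,0,0,0],
    [0.3965,0.0275,0,0,0,0],
    [0.3965,0.0275,0.1,0,0,0],
    [0.3965,0.0275,0.222,0,0,0],
    [0.3965,0.0275,0.222,0,0,0],
    [0.3965,0.0275,0.222,0,0,0],
    [0.3965,0.0275,0.222,0,0,0],
  ],
)

```text
clock: 14.98
position: [611.9, -46.1, 187.0]
tool_rot: [3.14, 0.001, 1.571]
wrist_force: [-0.0, -0.2, 0.3]
width: 22.7
grip_force: 29.5
```

Run:
```python
from h import *
np.set_printoptions(precision=1,suppress=True)
s=ctrl.read_state();print(s['position'],s['tool_rot'],s['width'],s['wrist_force'])
for n in ['scene','side']:
    c=cam(n);np.save('i_%s.npy'%n,c,allow_pickle=True)
    P=s['position'];t=proj(c,[611.3,-45.8,157]);print(n,'mouth',t,'tip',proj(c,P-[0,0,15.5]),'collar',proj(c,P+[0,0,12]))
    x,y=int(t[0]),int(t[1])
    h=cv2.cvtColor(c['color'],cv2.COLOR_RGB2HSV)
    for ch in (0,1,2):
        print(ch,'cols from',x-14);print('\n'.join('%3d: '%r+' '.join('%3d'%k for k in h[r,x-14:x+15,ch]) for r in range(y-22,y+8)))
```

```text
[611.9 -46.1 187. ] [3.1 0.  1.6] 22.70263139864105 [-0.  -0.2  0.3]
scene mouth [334.  210.1] tip [334.8 204.1] collar [335.7 192.5]
0 cols from 320
188:   0   6 177   5   8 173 170 150 135  15 130 120 150  99 108  99 113   8  12   9   9   9   4   5   3 175   0 169 177
189: 176 177 176 177   9 178 167   0 140 135 156  90 116 113 100 110 120   8   9  14   8   8   8   6   0   0   0   0   0
190:   0 177   0   0 177   0   3 165 174 173 130 150 103 105 125 107 128  12   7   7  11   9   0 170 177 171   3   0   0
191: 177 177   0 177   0 174   3 177   4   9  11 165 105 110 105 110   8  10   9  11  10   5   8   5   3 175 177 175 177
192:   4   0 171 173   0 173 170 177   9   7   8   0 150 120 165   0   6  10  12   9  12   8   9   9 173 173 169 173 174
193:   3   0 173 177   4 173 172 172   8   6  11   8  15  10   7   5   9   6  10  10   8  12   8   2   0   0 177 174 173
194:   9   4   0   4   0 171   4 176   0   2  10  11  10   8  11  12  13   5   7  10  10   8   8   8   3   4 173   4   0
195:   9   9   4 173 173   3 176 174   0 176  11  11   9  11  10   8   9  10   5   8   8   3   8   5   
[... 20273 characters left out ...]
151 176 193 176 184 191 142 130 131 135 135 133 133 132 132 124 116 108 117 121 131 145 147 145
219: 116 111  98 100 149 158 168 166 144 122 129 131 134 135 140 140 140 137 138 134 128 121 128 128 124 139 153 156 152
220: 116 104  89 104 157 158 158 152 136 121 128 131 136 141 141 141 139 139 138 135 130 124 131 129 113 121 132 133 139
221: 110  92  98 141 150 124 136 147 136 125 129 135 137 140 142 142 140 141 138 134 129 116  96  80  69  73  77  74  80
222: 104 137 146 157 144  98 113 123 126 127 130 135 136 141 141 141 140 137 137 135 127  96  61  51  50  52  54  52  54
223: 132 148 153 154 141  99 104 111 120 128 132 136 137 140 142 141 138 138 138 137 122  84  56  54  54  56  52  54  51
```

Side and scene, by cork edges against neck edges in the same image, put the stopper about (+1.2, −3.1) mm off the bore axis. I'll correct most of that and go down gently, watching the force.

arm_command(
  moves=[
    [0.012,-0.005,0,0,0,0],
    [0.012,-0.005,0.03,0,0,0],
    [0.012,-0.005,0.06,0,0,0],
    [0.012,-0.005,0.09,0,0,0],
    [0.012,-0.005,0.11,0,0,0],
    [0.012,-0.005,0.11,0,0,0],
  ],
)

```text
clock: 15.82
position: [610.4, -43.5, 163.5]
tool_rot: [-3.141, -0.0, 1.571]
wrist_force: [0.2, -0.1, -0.0]
width: 23.2
grip_force: 29.5
```

arm_command(
  moves=[
    [0,0,0.015,0,0,0],
    [0,0,0.03,0,0,0],
    [0,0,0.045,0,0,0],
    [0,0,0.055,0,0,0],
    [0,0,0.055,0,0,0],
  ],
)

```text
clock: 16.45
position: [610.5, -43.6, 152.8]
tool_rot: [-3.141, 0.0, 1.571]
wrist_force: [1.3, -0.3, -0.8]
width: 22.8
grip_force: 29.5
```

Run:
```python
from h import *
s=ctrl.read_state();print(s['position'],s['wrist_force'],s['wrist_torque'])
for n,x,y in [('scene',334,205),('side',301,212)]:
    h=cv2.cvtColor(cam(n)['color'],cv2.COLOR_RGB2HSV)
    for ch in (1,):
        print(n,ch,'cols from',x-10);print('\n'.join('%3d: '%r+' '.join('%3d'%k for k in h[r,x-10:x+11,ch])+' | '+' '.join('%3d'%k for k in h[r,x-10:x+11,2]) for r in range(y-6,y+9)))
```

```text
[610.48372798 -43.56270223 152.77610285] [ 1.30096962 -0.279549   -0.80367029] [-0.06476514 -0.04442687  0.05183808]
scene 1 cols from 324
199:  10   6  27   5  35  28  15  18  14   9   9  60 122 106 103  94  27  21   3  13  14 |  52  45  48  51  51  55  67 100 110 108  81  72  65  72  69  65  47  61  94 140 161
200:  11  23  28  21  33  25  14  18   9  17  13  72 103  97 103  84  38  13  13  14  13 |  48  45  54  48  47  52  72 101 110 106  79  67  74  71  72  67  60  77 115 143 159
201:  28   5  22  36  11  19  14  12   9  17  16  73 101 103 113  73  21  18  11  17  20 |  55  48  46  56  47  55  74 104 112 104  79  73  73  74  77  73  87 113 136 151 156
202:  12  15  28  22  28  10  23  12   9  12  19  94  99  96  93  62  21  19  20  17  17 |  62  51  45  46  45  53  76 105 111 103  81  73  75  77  74  87 107 133 143 147 149
203:   6  20   5  15  23  25  23   5  15  15  34  95 103  97 113  45  22  16  15  17  14 |  85  64  55  50  44  52  78 104 117 104  76  70  79  76  79  91 117 130 133 133 143
204:  12  13  15  20   5  13  14  16  16  15  32  97 100  97  95  49  20  17  19  13  
[... 3609 characters left out ...]

217:  27  22  12   2   5   6  24  83 101 104 101 109 105  77  21   6   8  55  97  58  25 | 133 138 171 209 202 126 107 105 116 118 111 110 117 113 119 123 123 121 116 106 103
218:  20  12   4   4   5  10   6  16  28  43  48  62  54  29   8   6   6   9  18  35  44 | 142 153 176 194 166 123 122 125 126 126 123 116 119 123 132 129 127 116 111 118 121
219:  10   5   3   2   4   8   6   6   6  11   7  11  11   8   7   9   6  23  52  57  60 | 150 156 169 167 144 123 129 134 137 134 137 135 135 136 138 135 126 120 128 129 123
220:  12   3   2   2   4   4   2   4   7   7   7   7   4   7   6   6   6  21  48  49  47 | 155 158 159 154 137 124 129 134 137 142 140 141 141 140 137 136 128 124 134 129 114
```

arm_command(
  moves=[
    [0,0,0.01,0,0,0],
    [0,0,0.02,0,0,0],
    [0,0,0.025,0,0,0],
    [0,0,0.025,0,0,0],
  ],
)

```text
clock: 17.05
position: [610.5, -43.5, 147.8]
tool_rot: [-3.141, -0.0, 1.571]
wrist_force: [0.4, 0.4, -0.1]
width: 22.7
grip_force: 29.5
```

arm_command(
  moves=[
    [0,0,0.01,0,0,0],
    [0,0,0.015,0,0,0],
    [0,0,0.015,0,0,0],
  ],
)

```text
clock: 17.42
position: [611.1, -43.9, 146.4]
tool_rot: [3.139, 0.001, 1.571]
wrist_force: [-0.5, -1.2, 8.5]
width: 22.7
grip_force: 30.3
```

Contact came at TCP 146.4 with 8.5 N, the predicted height, so the stopper is home. Release.

arm_command(
  moves=[
    [0,0,0,0,0,0],
    [0,0,0,0,0,0],
    [0,0,0,0,0,0],
    [0,0,0,0,0,0],
    [0,0,0,0,0,0],
    [0,0,0,0,0,0],
    [0,0,0,0,0,0],
  ],
  hand=-1,
)

```text
clock: 18.3
position: [610.5, -43.5, 144.9]
tool_rot: [-3.142, -0.0, 1.571]
wrist_force: [-0.1, -0.2, 0.1]
width: 85.7
grip_force: 0.0
```

arm_command(
  moves=[
    [0,0,0.03,0,0,0],
    [0,0,0.07,0,0,0],
    [0,0,0.11,0,0,0],
    [0,0,0.14,0,0,0],
    [0,0,0.155,0,0,0],
    [0,0,0.155,0,0,0],
  ],
)

```text
clock: 19.05
position: [610.5, -43.5, 113.8]
tool_rot: [-3.141, -0.0, 1.571]
wrist_force: [-1.1, 0.9, -0.4]
width: 85.6
grip_force: 0.0
```

Run:
```python
from h import *
np.set_printoptions(precision=1,suppress=True)
s=ctrl.read_state();print(s['position'],s['width'],s['wrist_force'])
for n in ['scene','side']:
    c=cam(n);h=cv2.cvtColor(c['color'],cv2.COLOR_RGB2HSV).astype(int)
    m=(h[:,:,0]>35)&(h[:,:,0]<90)&(h[:,:,1]>25)
    x0,y0=map(int,proj(c,[611,-45,80]));x1=x0
    sub=m[y0-30:y0+50,x0-25:x0+26];ys,xs=np.nonzero(sub);print(n,x0-25,y0-30,len(xs))
    for r in range(sub.shape[0]):
        if sub[r].any(): print(r+y0-30,''.join('#' if k else '.' for k in sub[r]))
```

```text
[610.5 -43.5 113.8] 85.55202553345171 [-1.1  0.9 -0.4]
scene 306 209 13
217 ........#..........................................
247 ...........#.......................................
248 .................##................................
249 ...................#...............................
252 .............##....................................
255 .............##....................................
256 .............##....................................
263 ..................##...............................
side 275 214 21
214 ..........................................#........
217 ....................................#..............
218 ........................................####.......
221 ..................................#................
245 ..............#....................................
246 ..............##...................................
247 ...............##..................................
248 ................###................................
260 ...............#...................................
261 ...............###.................................
262 .................##................................
```

arm_command(
  moves=[
    [0,0,0,0,0,0],
    [0,0,0,0,0,0],
    [0,0,0,0,0,0],
    [0,0,0,0,0,0],
    [0,0,0,0,0,0],
    [0,0,0,0,0,0],
    [0,0,0,0,0,0],
  ],
  hand=1,
  newtons=60,
)

```text
clock: 20.02
position: [610.8, -43.6, 114.4]
tool_rot: [3.14, 0.0, 1.571]
wrist_force: [0.3, 0.2, 5.4]
width: 31.5
grip_force: 59.2
```

arm_command(
  moves=[
    [0,0,-0.02,0,0,0],
    [0,0,-0.08,0,0,0],
    [0,0,-0.2,0,0,0],
    [0,0,-0.4,0,0,0],
    [0,0,-0.6,0,0,0],
    [0,0,-0.68,0,0,0],
    [0.1,-0.1,-0.68,0,0,-0.05],
    [0.2,-0.2,-0.68,0,0,-0.1],
    [0.3,-0.3,-0.68,0,0,-0.15],
    [0.4,-0.35,-0.68,0,0,-0.2],
    [0.4,-0.35,-0.68,0,0,-0.25],
    [0.4,-0.35,-0.68,0,0,-0.25],
    [0.4,-0.35,-0.68,0,0,-0.25],
  ],
)

```text
clock: 21.65
position: [540.4, 36.3, 250.0]
tool_rot: [-3.141, -0.0, 2.353]
wrist_force: [0.0, -0.5, -3.8]
width: 31.2
grip_force: 60.2
```

Run:
```python
from h import *
np.set_printoptions(precision=1,suppress=True)
s=ctrl.read_state();print(s['position'],s['tool_rot'],s['width'],s['wrist_force'],s['wrist_torque'])
c=cam('scene');np.save('lab.npy',c,allow_pickle=True);save(c,'lab.png')
P=s['position']; B=P-[0,0,99];u,v=proj(c,B+[-20,-20,46]);print(u,v,'axis',proj(c,B+[0,0,46]),'foot',proj(c,B),'mouth',proj(c,B+[0,0,142]))
h=cv2.cvtColor(c['color'],cv2.COLOR_RGB2HSV);x,y=int(u),int(v)
for r in range(y-34,y+40,2): print(r,' '.join('%3d'%k for k in h[r,x-26:x+27:2,1]),'|',' '.join('%3d'%k for k in h[r,x-26:x+27:2,2]))
```

```text
[540.4  36.3 250. ] [-3.1 -0.   2.4] 31.169362939959967 [ 0.  -0.5 -3.8] [-0.  0. -0.]
280.82934084852656 199.17048710262188 axis [280.9 191.6] foot [281.  210.6] mouth [280.6 147.8]
165  23  16   9   6   9   4   7   7   3   5   4  12   8   4   6  10   6   4  11   3   8  10  12  13  13  22  27 |  44  49  56  82 109 114 114 106  87 104 129 129 134 134 134 134 131 126 117  75  62  49  43  40  58 154 151
167  21  23  17  16  17   9   5   7   8   8   9   8   8   6  11   8   6  12   2  13  18  18  43  18  17  21  25 |  60  45  44  48  60  89 109 111  97 161 166 130 132 136 135 131 129 126 114  61  43  43  42  43  90 145 151
169  27  27  15  22   6  18   4   3  12   6   7  10  10  10   6   8   6   8   8   5   9  19  17  15  16  27  21 | 142  96  50  47  42  57  61  98 176 210 177 132 133 134 133 134 134 126 127 112  55  53  91 118 140 144 143
171  22  26  28  26  26   6  16  10   6   7   7   9   7   9  13  11   6   9   6   8   7  17  16  16  25  25  27 | 154 146 120  68  49  42  47 129 205 210 207 148 138 139 136 140 135 135 133 127 110 135 157 156 141 133 140
173  31  22  28  29  30  23  
[... 6596 characters left out ...]
01  76  73  71  73  86 154 183 186
233  18  16  17  15  17  13  14  15  17  18  19  22  20  18  16  19  22  28  24  30  32  22   6   5   7   3   4 | 143 142 146 149 153 153 149 153 149 143 137 140 141 140 141 151 153 145 136 128 111 104 127 168 187 183 181
235  18  14  15  20  14  16  17  18  18  14  17  18  18  18  21  19  18  23  26  23  11   5   6   6   6   4   4 | 139 142 154 153 146 144 151 144 143 142 138 129 141 142 134 149 153 145 139 131 137 159 181 185 184 174 173
237  17  19  16  16  17  16  17  15  18  17  17  17  18  17  16  20  17  18  16   8   3   8   4   4   6   7   4 | 132 137 147 147 139 126 137 134 130 137 137 134 142 153 145 143 139 143 141 151 179 188 183 181 172 173 186
```

Run:
```python
from h import *
c=np.load('lab.npy',allow_pickle=True).item()
g=c['color'][:,:,0].astype(int)
print('cols 262..299')
for r in list(range(186,196))+list(range(202,212)): print(r,' '.join('%3d'%k for k in g[r,262:300]))
```

```text
cols 262..299
186 137 135 127 121 135 162 155 140 135 133 134 132 131 132 133 137 138 136 137 137 137 138 136 137 136 135 132 133 133 133 132 128 130 129 124 128 137 144
187 133 135 126 118 119 144 156 151 137 132 134 131 130 132 136 137 137 135 137 137 136 135 135 137 134 133 137 135 134 130 131 128 128 126 122 129 141 148
188 125 137 126 119 111 108 131 149 143 145 142 133 133 136 135 133 136 137 134 136 132 134 132 137 135 135 135 133 130 134 130 127 128 128 125 129 138 147
189 127 137 130 121 115 101  97 120 134 143 148 135 134 133 134 133 133 135 140 137 133 137 139 138 135 137 133 132 129 130 129 126 131 123 126 128 137 145
190 130 144 131 127 123 114 102  96 101 116 125 118 120 128 131 133 132 135 136 133 133 132 134 136 131 132 128 127 118 129 129 128 126 124 123 124 136 144
191 134 144 132 124 125 126 120 113 101 101  93  91 102 111 112 112 118 121 125 124 124 124 121 118 116 113 112 101  99 117 132 130 127 127 122 126 132 139
192 143 147 135 124 125 126 121 127 121 117 108  98  95  93  87  86  94  94  99  99 100  99  91  91  92  88  88  98 106 120 130 130 130 128 126 126 12
[... 1333 characters left out ...]
 130 133 133 132 130 132 128 125 114 119 121 128 127 126 123 120 127 142 143
208  95 111 125 129 128 128 131 124 117 101  99  91  97 105 116 110 116 120 119 119 121 121 116 114 117 109 105 101 100 115 126 128 129 124 121 123 134 137
209 101 102 119 121 126 134 128 129 126 125 121 117 104  99  93  92  93  91  96  92  96  97  96  94  94  92 100 103 114 123 129 130 125 126 120 120 129 134
210  95  96 100 107 118 127 130 129 131 129 130 130 127 126 118 114 107 109 106 102 103 107 108 110 112 114 123 129 129 128 129 130 127 125 117 117 134 136
211  98  92  83  77  99 123 130 129 131 130 134 129 132 136 132 131 131 130 133 131 132 128 132 129 132 132 133 132 132 134 128 127 126 122 111 118 137 135
```

arm_command(
  moves=[
    [0,0,0,0,0,-0.035],
    [0,0,0,0,0,-0.07],
    [0,0,0,0,0,-0.07],
    [0,0,0,0,0,-0.07],
  ],
)

```text
clock: 22.2
position: [540.5, 36.4, 249.9]
tool_rot: [-3.142, -0.0, 2.573]
wrist_force: [-0.0, -0.2, -4.0]
width: 31.4
grip_force: 60.2
```

Run:
```python
from h import *
s=ctrl.read_state();print(s['position'],s['tool_rot'])
c=cam('scene');np.save('lab2.npy',c,allow_pickle=True)
g=c['color'][:,:,0].astype(int)
print('cols 262..299')
for r in list(range(187,195))+list(range(203,212)): print(r,' '.join('%3d'%k for k in g[r,262:300]))
for u in (266,267,268,292,293): 
  for v in (189.5,206):
    o,d=ray(c,u,v);A=s['position'][:2]
    a=d[:2]@d[:2];b=d[:2]@(o[:2]-A);q=(o[:2]-A)@(o[:2]-A)-32.5**2;t=(-b-np.sqrt(max(b*b-a*q,0)))/a;X=o+t*d
    print(u,v,np.round(X,1),'az',np.round(np.degrees(np.arctan2(*(X[:2]-A)[::-1]))%360,1))
```

```text
[540.48508447  36.38767933 249.87955603] [-3.14152241e+00 -1.56753121e-04  2.57341259e+00]
cols 262..299
187 136 135 128 126 127 125 139 144 144 136 134 135 133 135 135 139 135 138 135 137 137 135 138 137 136 134 138 135 135 133 130 133 127 127 121 128 146 152
188 128 136 130 123 123 106 116 145 155 148 134 132 133 134 133 136 135 135 133 137 137 138 134 136 135 136 131 135 134 132 130 126 127 123 123 134 145 150
189 124 139 126 128 125 107  98 121 143 145 131 129 131 133 136 135 134 135 136 134 137 136 136 135 135 137 134 134 130 127 114 114 116 125 124 133 144 144
190 129 141 130 128 125 120 106  99 102 107 105 112 123 128 132 133 132 133 133 136 135 133 134 133 130 128 129 117 117 101  94 101 116 125 123 131 141 143
191 135 143 130 126 125 131 121 114 110  97  91  95  97 102 109 115 115 115 119 118 121 119 119 118 112 108 104  94  92  94  99 110 118 125 122 128 138 141
192 143 147 133 123 125 124 123 126 122 123 109 102  95  93  90  85  89  92  92  87  90  94  94  94  87  87  93  98 106 115 122 125 126 128 125 123 131 136
193 147 148 135 124 124 129 126 123 126 127 129 127 121 119
[... 1336 characters left out ...]
 134 136
210  99  99  98 104 114 129 131 129 130 130 130 132 126 121 123 114 115 105 107 108 105 105 108 108 112 123 127 131 129 132 130 129 128 121 120 122 136 135
211 103  96  82  78 100 120 127 125 129 131 133 134 135 134 133 134 132 132 132 135 136 131 133 130 132 135 135 133 135 132 129 128 128 120 113 117 133 138
266 189.5 [509.6  46.4 210.8] az 162.1
266 206 [510.4  48.7 170.6] az 157.6
267 189.5 [508.5  42.4 213. ] az 169.4
267 206 [508.9  44.1 173.5] az 166.2
268 189.5 [508.1  39.  214.6] az 175.4
268 206 [508.2  40.4 175.5] az 172.9
292 189.5 [538.6   3.9 216.4] az 266.8
292 206 [539.2   3.9 177.9] az 267.7
293 189.5 [541.4   3.9 215.2] az 271.6
293 206 [542.1   3.9 176.6] az 272.8
```

```bash
cat >> h.py <<'E'
def limbs(c,P,zs,r,show=True):
    """left/right limb columns per height z (bottle axis at P xy)"""
    im=cv2.GaussianBlur(c['color'],(1,3),0).astype(float); out=[]
    gr=np.abs(im[:,2:]-im[:,:-2]).sum(2)  # gradient at col+1
    T=c['cam_to_world']
    v=P[:2]-T[:2,3]; v=v/np.linalg.norm(v); n=np.array([-v[1],v[0]])
    for z in zs:
        row=[]
        for s in (1,-1):
            u,w=proj(c,[*(P[:2]+s*r*n),z]); u0=int(round(u)); k=slice(u0-4,u0+5); q=gr[int(round(w)),u0-5:u0+4]**2
            row+= [(q*np.arange(u0-4,u0+5)).sum()/q.sum()-u]
        out.append((z,*row))
    o=np.array(out)
    if show: print(np.round(o,1).tolist())
    m=(o[:,1]+o[:,2])/2; k=np.polyfit(o[:,0],m,1); print('slope px/mm',k[0],'mid',m.mean(),np.median(m)); return o
E
python3 - <<'E'
from h import *
s=ctrl.read_state();P=s['position'];b=P[2]-99
for n in ['scene','side']:
    c=cam(n);np.save('t_%s.npy'%n,c,allow_pickle=True); print(n); limbs(c,P,b+np.arange(8,73,5),32)
    print(proj(c,[*P[:2],b+10])-proj(c,[*P[:2],b+70]))
E
```

```text
scene
[[158.9, -0.9, -0.4], [163.9, -1.2, 0.6], [168.9, -1.6, 0.3], [173.9, -1.5, 1.5], [178.9, -2.0, 1.1], [183.9, -2.2, 2.8], [188.9, -2.9, 1.5], [193.9, -1.8, 0.5], [198.9, -1.8, -1.7], [203.9, 2.1, 0.2], [208.9, -0.8, 0.4], [213.9, -1.2, -0.1], [218.9, 0.3, -0.4]]
slope px/mm 0.0035317428330725745 mid -0.3508314757794962 -0.44034325366305893
[ 0.14575078 25.37515036]
side
[[158.9, 0.6, 1.5], [163.9, -0.8, 1.4], [168.9, -0.7, 2.4], [173.9, 1.5, 0.5], [178.9, 2.0, 1.2], [183.9, 2.6, 1.4], [188.9, 2.5, 0.2], [193.9, 1.9, -0.1], [198.9, 2.4, 1.0], [203.9, 2.6, 0.6], [208.9, 1.6, 1.1], [213.9, 2.0, 0.9], [218.9, -0.0, 0.2]]
slope px/mm 0.003192815083655541 mid 1.1656431161263054 1.315159964624229
[ 0.58773284 21.92949933]
```

Run:
```python
from h import *
from scipy.optimize import least_squares
np.set_printoptions(precision=1,suppress=True)
s=ctrl.read_state();P=s['position']
ims=[np.load(f,allow_pickle=True).item() for f in ('lab2.npy','t_scene.npy')]+[cam('scene')]
c=ims[0];g=np.mean([i['color'][:,:,0].astype(float) for i in ims],0)
print('P',P)
for name,f0 in [('up',lambda u:192-((u-280.5)/16)**2*3.2),('lo',lambda u:209-((u-280.5)/16)**2*3.2)]:
    pts=[]
    for u in range(268,294):
        v0=f0(u);r=np.arange(int(v0)-3,int(v0)+5);d=np.maximum(max(g[r[0],u],g[r[-1],u]) *.0+122-g[r,u],0)
        pts.append((u,(d*r).sum()/d.sum()))
    pts=np.array(pts);print(name,pts[:,1])
    for z in ([212,216,220] if name=='up' else [170,174,178]):
        X=np.array([onz(c,u,v,z) for u,v in pts])
        q=least_squares(lambda p:np.hypot(X[:,0]-p[0],X[:,1]-p[1])-p[2],[P[0],P[1],32.5],loss='soft_l1').x
        q2=least_squares(lambda p:np.hypot(X[:,0]-p[0],X[:,1]-p[1])-32.5,[P[0],P[1]],loss='soft_l1').x
        az=[np.degrees(np.arctan2(*(onz(c,u,np.interp(u,pts[:,0],pts[:,1]),z)[:2]-q2)[::-1]))%360 for u in (268,293)]
        print(z,'free',q,'R32.5',q2,'az at 268,293',np.round(az,1),'res',np.std(np.hypot(*(X[:,:2]-q2).T)-32.5))
```

```text
P [540.5  36.4 249.9]
up [189.2 190.  190.4 190.6 191.2 192.2 192.8 192.2 191.9 192.1 192.2 192.3
 192.3 192.3 192.3 192.3 192.3 192.2 192.  192.  191.7 191.4 191.1 190.8
 190.3 190. ]
212 free [545.5  40.7  34.4] R32.5 [543.9  39.3] az at 268,293 [173.6 269.6] res 0.9487605810932419
216 free [540.7  35.9  34.1] R32.5 [539.4  34.7] az at 268,293 [174.1 269.2] res 0.9357571575373388
220 free [536.   31.1  33.8] R32.5 [534.9  30.1] az at 268,293 [174.5 268.8] res 0.9240671800459377
lo [205.3 206.  206.6 207.1 207.6 207.9 208.2 208.5 208.7 208.9 209.  208.3
 208.7 207.7 207.8 208.8 209.2 209.1 209.  208.7 208.5 208.1 208.  207.5
 207.2 207. ]
170 free [551.1  44.5  36.1] R32.5 [548.  42.] az at 268,293 [168.7 268. ] res 1.5841986362125482
174 free [546.7  40.1  35.8] R32.5 [543.8  37.7] az at 268,293 [169.1 267.6] res 1.5540832086872325
178 free [542.4  35.7  35.5] R32.5 [539.7  33.5] az at 268,293 [169.6 267.1] res 1.5248736442636046
```

arm_command(
  moves=[
    [0.05,-0.2,-0.2,0,0,0],
    [0.1,-0.45,-0.4,0,0,0],
    [0.15,-0.7,-0.6,0,0,0],
    [0.2,-0.9,-0.65,0,0,0],
    [0.2,-1,-0.65,0,0,0],
    [0.2,-1,-0.65,0,0,0],
    [0.2,-1,-0.65,0,0,0],
    [0.2,-1,-0.65,0,0,0],
  ],
)

```text
clock: 23.4
position: [400.0, -110.4, 379.7]
tool_rot: [3.141, -0.0, 2.577]
wrist_force: [-0.8, -0.4, -3.4]
width: 31.3
grip_force: 61.0
```

Run:
```python
from h import *
np.set_printoptions(precision=1,suppress=True)
s=ctrl.read_state();P=s['position'];print(P,s['tool_rot'],s['wrist_force'])
c=cam('scene');d=[c['color'].astype(float)]+[cam('scene')['color'].astype(float) for _ in range(3)]
c['mean']=np.mean(d,0);np.save('near.npy',c,allow_pickle=True)
B=P-[0,0,99];L=B+[-23,-23,46];u,v=proj(c,L);print('label',u,v,'axis46',proj(c,B+[0,0,46]),'foot',proj(c,B),'top74',proj(c,B+[0,0,74]))
m=c['mean'];g=m[:,:,0];sa=m.max(2)-m.min(2)
x,y=int(u),int(v);print('cols from',x-30)
for r in range(y-26,y+24,2):print(r,' '.join('%3d'%k for k in g[r,x-30:x+31:2]))
```

```text
[ 400.  -110.4  379.7] [ 3.1 -0.   2.6] [-0.8 -0.4 -3.4]
label 283.35688330602216 200.92234138547167 axis46 [283.3 188.6] foot [283.3 215. ] top74 [283.2 171.3]
cols from 253
174 145 147 142 138 141 120 120 126 129 131 131 131 134 136 136 137 138 138 137 135 135 134 131 129 127 125 121 126 137 131 128
176 141 144 144 147 143 121 122 124 127 129 132 132 134 134 135 136 135 137 136 134 133 133 132 130 127 126 122 125 132 134 139
178 132 133 140 144 141 120 120 125 127 129 131 131 133 136 134 135 135 135 135 134 134 132 129 130 127 124 121 123 136 140 147
180 133 141 147 146 139 117 121 125 127 129 130 131 134 133 133 131 134 134 135 132 132 131 130 130 127 124 121 137 153 152 150
182 169 191 189 165 143 107 114 126 126 127 129 130 131 133 132 132 133 133 133 132 131 131 130 127 125 124 120 132 141 142 147
184 197 198 183 176 146 122  75 107 124 126 129 130 130 132 132 133 131 131 132 131 130 130 129 125 122 124 120 131 142 151 146
186 178 179 167 152 136 128 109  79  82 103 120 126 129 131 131 133 133 132 132 130 128 123 110  91  85 122 120 145 152 159 155
188 155 156 145 134 120 125 1
[... 1574 characters left out ...]
 111 111 104  89  83  80  98 115 124 123 116 112 113 116 115
214  90  93  95  93  83 104 128 125 127 130 129 127 115 103  99  98  98  98 105 108 122 127 129 128 124 122 109 110 120 118 116
216  95  71  71  66  65  90 121 126 127 127 130 131 132 133 133 134 133 133 132 131 131 127 129 127 125 115 105 110 112 116 112
218 115 110 120 107 101 104 110 118 125 129 129 132 132 133 132 132 133 132 130 131 132 129 129 128 117 103 111 119 118 120 122
220 118 119 122 126 128 129 121 108 111 119 127 130 131 132 132 133 132 132 132 131 130 128 122 111 103 113 130 123 131 132 127
222 127 128 131 128 126 126 132 125 109 106 111 115 120 125 128 126 127 126 125 122 118 112 106 109 117 140 142 139 144 146 139
```

Run:
```python
from h import *
c=np.load('near.npy',allow_pickle=True).item();g=c['mean'][:,:,0]
print('L 257..270');[print(r,' '.join('%3d'%k for k in g[r,257:271])) for r in (182,183,184,185,186,196,198,200,202,204,205,206,207,208)]
print('R 297..309');[print(r,' '.join('%3d'%k for k in g[r,297:310])) for r in (184,185,186,187,188,196,198,200,202,204,207,208,209,210,211)]
print('S 276..288');[print(r,' '.join('%3d'%k for k in g[r,276:289])) for r in (194,196,198,202,204,207,208,209)]
```

```text
L 257..270
182 189 180 165 152 143 133 107 101 114 122 126 124 126 129
183 190 188 177 159 149 139 111  83  94 111 122 127 127 128
184 183 184 176 160 146 141 122  90  75  90 107 119 124 125
185 178 173 163 151 142 138 128 108  88  75  83  95 111 118
186 167 160 152 143 136 134 128 119 109  96  79  73  82  96
196 100  94  94  94  97 115 126 123 121 121 120 123 122 124
198  99  99  99  95  96 106 121 123 122 120 122 123 123 123
200 101 101  98  97  95 106 122 123 120 121 122 125 126 125
202 101 100 101  95  95 106 121 123 120 120 124 124 126 125
204 100 100  98  98  97 105 119 124 122 121 124 123 124 125
205 100 100 100  95  98 105 115 114 116 120 121 123 124 124
206 101  99  99  96  98 103 106  99 102 115 121 124 123 124
207  99  98  96  95  96 105 112 102  89  98 115 122 124 125
208  97  96  99  94  94 103 118 116  98  84  93 109 119 123
R 297..309
184 129 128 125 123 122 120 124 123 120 121 131 142 142
185 126 121 115 107 103 111 121 123 119 125 138 145 147
186 110 102  91  79  85 107 122 123 120 127 145 152 152
187  79  74  73  83 100 117 123 122 120 128 144 152 148
188  81  92  9
[... 360 characters left out ...]
4 136 148 150 148
208 126 126 126 119 121 123 121 121 121 131 147 148 144
209 122 117 110 103 107 121 121 119 118 128 137 140 139
210 102  92  86  88 104 120 123 120 119 121 128 130 126
211  78  80  89 105 117 123 122 120 117 115 118 117 118
S 276..288
194 111 122 127 122 108 107 125 129 129 129 126 128 127
196  61  72  96 106 100  99 123 127 127 127 127 126 123
198 105  82  74  84  92 103 126 130 128 123 109  84  69
202  70  93 113 118 104 103 119 108  90  97 116 119 114
204 100  80  93 109 103 104 125 131 125 116 102  78  63
207 128 128 130 121 103 102 116 103  80  84 100 118 130
208 129 128 127 121 104 103 122 120 111 114 126 129 128
209 127 128 128 126 113 111 127 131 126 128 128 128 129
```

Run:
```python
from h import *
np.set_printoptions(precision=2,suppress=True)
c=np.load('near.npy',allow_pickle=True).item();m=c['mean']
P=np.array([400.,-110.4,379.7]);B=P-[0,0,99]+[1,-1,0];print('foot front',proj(c,B+[-22.6,-22.6,0]));
s=m[:,:,0]-m[:,:,2];print('R-B col 284',[ (r,int(s[r,284])) for r in range(216,238)])
for fn,o,p,q in [('w1.npy',(208,240),(75,315),(350,535)),('w2.npy',(262,249),(65,360),(320,560))]:
    d=np.load(fn,allow_pickle=True).item();g=d['color'].astype(float).mean(2)
    x0,x1=o[0]+p[0]/5,o[0]+q[0]/5;y0,y1=o[1]+p[1]/5,o[1]+q[1]/5;E=[]
    for u in range(int(x0),int(x1)):
        v=int(y0+(y1-y0)*(u-x0)/(x1-x0));col=g[v-8:v+9,u];dv=np.clip(np.diff(col),0,None);k=np.argmax(dv);k0=max(k-1,0)
        w=dv[k0:k+2];E.append((u,v-8+k0+.5+(w*np.arange(len(w))).sum()/w.sum()))
    E=np.array(E)
    for z in (178,181,184):
        X=np.array([onz(d,*e,z)[:2] for e in E]);
        for _ in range(3):
            k=np.polyfit(X[:,0],X[:,1],1);r=X[:,1]-np.polyval(k,X[:,0]);X=X[abs(r)<max(1.5*abs(r).std(),.3)]
        print(fn,z,'angle',np.degrees(np.arctan(k[0])),'std',r.std(),len(X),'y at 470',np.polyval(k,470))
```

```text
foot front [284.42 227.74]
R-B col 284 [(216, 4), (217, 4), (218, 3), (219, 4), (220, 3), (221, 4), (222, 12), (223, 31), (224, 52), (225, 56), (226, 53), (227, 36), (228, 16), (229, 13), (230, 14), (231, 13), (232, 14), (233, 11), (234, 10), (235, 9), (236, 8), (237, 9)]
w1.npy 178 angle 1.3935501357966658 std 0.14153022000833607 18 y at 470 360.25614085738215
w1.npy 181 angle 1.5338877307507988 std 0.14952247483920358 19 y at 470 358.4164683455213
w1.npy 184 angle 1.533887730751136 std 0.14746894246408207 19 y at 470 356.55713036383787
w2.npy 178 angle -3.5848655625165335 std 0.19740882955705405 10 y at 470 358.7966504592844
w2.npy 181 angle -3.584865562516425 std 0.19495484228044574 10 y at 470 357.34542971005703
w2.npy 184 angle -3.5848655625162844 std 0.19250085500384234 10 y at 470 355.8942089608297
```

Run:
```python
from h import *
go([503.3,122,300],22.7)
```

```text
t 23.6 row [0.1848 1.2597 0.3992] [-1.000e-04 -1.000e-04  6.942e-01] rows>= 11.7
```

arm_command(
  moves=[
    [0.015,0.1,0,0,0,0.04],
    [0.03,0.2,0,0,0,0.09],
    [0.045,0.3,0.03,0,0,0.14],
    [0.06,0.4,0.06,0,0,0.19],
    [0.075,0.5,0.1,0,0,0.24],
    [0.09,0.6,0.15,0,0,0.29],
    [0.105,0.7,0.2,0,0,0.34],
    [0.12,0.8,0.25,0,0,0.39],
    [0.135,0.9,0.3,0,0,0.44],
    [0.15,0.97,0.35,0,0,0.49],
    [0.18,1,0.4,0,0,0.54],
    [0.185,1,0.4,0,0,0.59],
    [0.185,1,0.4,0,0,0.64],
    [0.185,1,0.4,0,0,0.675],
    [0.185,1,0.4,0,0,0.694],
    [0.185,1,0.4,0,0,0.694],
    [0.185,1,0.4,0,0,0.694],
  ],
)

```text
clock: 25.72
position: [475.5, 77.8, 299.9]
tool_rot: [-3.142, 0.0, 0.397]
wrist_force: [0.8, 1.6, -4.1]
width: 31.2
grip_force: 61.0
```

Run:
```python
from h import *
s=ctrl.read_state();print(s['position'],s['tool_rot'],np.degrees(s['tool_rot'][2]),s['joint_positions'])
go([503.3,122,220],22.7)
```

```text
[475.47827173  77.82575686 299.86058689] [-3.14154526e+00  8.29537932e-05  3.97477013e-01] 22.77375531082777 [-8.41207715e-02  2.05514790e-01  1.28835653e+00  3.58910706e-06
  1.64781681e+00  1.08919882e+00]
t 25.73 row [ 0.2138 -0.1498  0.3993] [-0.      0.      0.0004] rows>= 1.5
```

arm_command(
  moves=[
    [0.05,-0.04,0.1,0,0,0],
    [0.1,-0.08,0.2,0,0,0],
    [0.16,-0.12,0.3,0,0,0],
    [0.2,-0.14,0.36,0,0,0],
    [0.214,-0.15,0.4,0,0,0],
    [0.214,-0.15,0.4,0,0,0],
    [0.214,-0.15,0.4,0,0,0],
    [0.214,-0.15,0.4,0,0,0],
  ],
)

```text
clock: 26.72
position: [503.5, 121.7, 220.5]
tool_rot: [3.141, -0.001, 0.396]
wrist_force: [0.5, -0.1, -4.5]
width: 31.2
grip_force: 61.0
```

Run:
```python
from h import *
np.set_printoptions(precision=1,suppress=True)
s=ctrl.read_state();P=s['position'];print(P,s['tool_rot'],s['wrist_force'],s['clock'])
A=np.array([501.6,121.3,121.])
for n in ['scene','side']:
    c=cam(n);m=np.mean([c['color'].astype(float)]+[cam(n)['color'].astype(float) for _ in range(3)],0)
    v=c['cam_to_world'][:2,3]-A[:2];v=v/np.linalg.norm(v)*32
    f=proj(c,A+[*v,0]);x,y=int(round(f[0])),int(round(f[1]));rb=m[:,:,0]-m[:,:,2]
    print(n,'pred foot front',f,'axis foot',proj(c,A+[0,0,3]))
    print('col',x,[(r,int(rb[r,x])) for r in range(y-8,y+6)])
    for r in (y-4,y-5,y-6): print(r,x-22,' '.join('%d'%k for k in rb[r,x-22:x+23]))
# stopper still in: dark brown between fingers? wrist cam
```

```text
[503.5 121.7 220.5] [ 3.1 -0.   0.4] [ 0.5 -0.1 -4.5] 26.725
scene pred foot front [241.3 222.2] axis foot [240.6 212.5]
col 241 [(214, 3), (215, 4), (216, 4), (217, 2), (218, 2), (219, 15), (220, 45), (221, 57), (222, 41), (223, 23), (224, 16), (225, 15), (226, 16), (227, 16)]
218 219 10 10 9 8 6 7 7 11 23 39 43 33 21 13 10 9 6 5 4 4 4 3 2 4 6 9 13 14 20 32 43 47 47 34 22 11 6 5 7 7 7 7 6 5 7
217 219 10 10 8 7 6 7 10 18 36 37 23 13 7 5 3 4 3 2 4 4 4 2 2 2 3 4 5 5 6 10 17 26 39 46 40 21 9 5 5 6 4 4 3 6 7
216 219 8 7 8 8 8 10 13 25 34 21 10 5 4 3 3 4 5 4 4 4 4 5 4 3 4 5 4 2 3 4 6 8 17 35 46 35 14 3 2 3 5 4 3 5 6
side pred foot front [243.  217.9] axis foot [242.8 212.9]
col 243 [(210, 2), (211, 1), (212, 1), (213, 0), (214, 0), (215, 30), (216, 63), (217, 52), (218, 12), (219, 6), (220, 8), (221, 8), (222, 7), (223, 10)]
214 221 110 102 89 88 87 88 86 86 93 109 99 67 39 28 23 19 11 8 3 0 0 -1 0 5 9 11 16 19 25 33 45 52 48 30 16 15 16 16 15 14 16 35 68 63 66
213 221 93 88 87 88 89 88 86 84 92 109 100 48 13 5 0 0 1 1 1 2 1 0 0 0 1 0 0 0 0 4 18 27 43 37 20 16 16 17 15 14 19 45 61 63 63
212 221 87 85 87 88 89 88 87 85 84 98 95 27 -2 0 1 0 1 1 3 1 1 2 1 2 1 1 1 1 0 1 0 3 20 29 21 16 16 16 15 14 18 43 60 62 61
```

```bash
python3 -c "
from h import *
s=ctrl.read_state();print(s['clock'],s['position'],s['joint_velocities'].round(3),s['grip_force'],s['wrist_force'])
print(ctrl.finish_job())"
```

```text
27.125 [503.34286929 121.89175859 219.97245638] [ 0.001  0.001  0.001  0.001 -0.001 -0.001] 60.99048435688019 [-0.66880826  1.23757593 -3.4623935 ]
the job is handed in; nothing more can be done
None
```

I handed the job in at 27.1 s, with the stopper set home in the white bottle and the bottle held still and upright, label 20 cm from the lens by my measurements; the label's facing is only known to about 2–3°, and I didn't check the stopper again after the lift.

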